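Arm the bench RF amplifier

ROBOT

A 7-joint arm with a two-finger parallel gripper is mounted at the origin on the work surface; the furniture and walls round the work are solid. World frame = base frame: x ahead of the robot, y to its left, z up, the work surface at z = 0. Lengths are in mm, angles in rad, forces in N, time in s.
With the tool pointing down it reaches from about 425 to 875 mm from the base axis. Payload 9.9 kg.
Tool frame: the origin (TCP) lies midway between the tips of the shut fingers; the grasp point (between the pads) lies 19 mm behind it; z points along the fingers, y is the line along which they close (so a half turn about z gives the same grasp; the last joint's range is limited). The gripper opens to 85 mm and grips with 20 to 120 N. Pads are 22 mm wide; open, the fingers measure 114 mm over their backs; the gripper's body (76 mm by 85 mm) begins 54 mm behind the grasp point. The pads swing forward as they close: fully open they stand 13 mm farther back than shut.
Start: joints at [1.06, 0.576, 0.025, 1.437, -0.015, 1.129, -0.057], TCP at [279.428, -614.45, 231.289] pointing down, gripper open.
Joint ranges: [-2.76, 2.76], [-0.34, 2.15], [-1.52, 1.57], [0.19, 2.46], [-1.09, 4.23], [0.17, 1.99], [-2.82, 2.82]. Speed limits (rad/s): [2.22, 2.22, 3.01, 3.01, 3.14, 3.14, 3.14].

INTERFACE

Orientations are given as a rotation vector (axis times angle).
In Python, from rig import manip gives the robot as it stands.
- The arm moves only by the tool step_arm, never from a script. Its argument "increments" is a list of rows, each an object with "delta_pos": the shift along the world's x, y, z scaled (see below), a list of three; "rot": the turn, a rotation vector about the world's x, y, z scaled (see below), a list of three; "gripper": the closure, from -1 (fully open) to 1 (shut), so that 0 is half open. In form: [{"delta_pos": [x, y, z], "rot": [ax, ay, az], "gripper": gripper}, ...]. A call has 1 to 5 rows; each row is the pose to reach, as a shift and turn from the pose commanded when the call began; what a row does not reach only later rows make up. The controller multiplies each number of a shift by 75 cm and each number of a turn by 45 degrees. A row lasts 1/10 s, in which the tool goes at most 50 mm and 8.59 degrees, less where a joint would pass 70% of its speed; a pose out of reach is approached as far as the arm can. A call with a number of a shift or a turn outside -1 to 1 is refused whole. A call with a gripper value outside its range is refused whole. The fingers move at their own pace and stop on an object; "grip_force" is the grip in N (left out, the last holds). Time passes only in rows, so rows that repeat a pose let the fingers close. It gives the time, the measured TCP pose, the force, the opening and the grip force at its end, in the units of the state.
- manip.observe(): the state, without advancing time (a new reading comes with each control period).
- manip.camera(name): name is "scene" or "top"; returns the picture (384x512x3 uint8, red, green, blue); there is no depth.
- manip.get_calibration(name): a dict with "fx", "fy", "cx", "cy" (pixels), "distortion" ([k1, k2, p1, p2, k3] as OpenCV has them; the pictures are not rectified), "eye" and "orientation" of the camera in the world. Camera axes: x right, y up, looking along -z (the intrinsics and any distortion apply to the point x, -y, -z); pixel columns grow to the right and rows downward; lengths in mm; the calibration is good to about 2 mm. A picture is of the moment at which its call begins. get_calibration takes no time and is no camera call.
- manip.sign_off(): hands the job in; it is judged then, once.
The state is a dict: "t": time; "q": joint angles; "joint_velocities": joint speeds; "tau": joint torques, N m; "position": TCP position; "tcp_rot": TCP orientation; "wrist_force": force on the tool from outside, world axes, zero at the start; "torque": the same for the moment, N m; "opening": opening from 0.0 (shut) to 1.0 (fully open); "finger_force": force on a finger pad.
Only numpy, scipy, OpenCV 4.12 (cv2) and the standard library are available. Lean on these libraries where they do the work, as an engineer would, in place of code of your own. Each camera call takes 0.05 s, during which the arm holds its last target. There are 200 camera calls.

TASK

Get the bench RF amplifier on line without a surge: first turn its black level knob anticlockwise all the way down to the zero stop. Then lift the red spring guard right up to its open stop, flip the steel toggle beneath it to ON (to the rear, towards the guard's hinge), and bring the guard forward again so that it snaps fully shut over the switch. Leave the knob at zero and do not shift the other things on the bench.

Things in the scene. Friction and masses are not known exactly. Their poses are not given: they have to be found in the camera images.
- amplifier: RF amplifier, pale grey control deck, black cheeks, 181 x 281 mm plus 20 mm of heat sink at the rear; fixed. Origin: centre of its underside; x to the rear (away from the robot at yaw 0), y left, z up. The deck rises to the rear at 0.17 rad, 51 to 81 mm high. Seen from the front: knob on the left, red guard on the right, between them lamps and a meter 7 mm tall at the rear
- level_knob (a joint): angle of the level knob: 0 = zero stop (fully anticlockwise from above), grows clockwise to 4.71; starts between 0.6 and 1.5. About 0.03 N m of friction; stays where it is left
- knob_grip (a point): on the axis of the black round fluted level knob, 17 mm above the deck. The knob is 36 mm across where gripped (43 mm skirt up to 7 mm above the deck), 27 mm tall, with a white pointer line. z is the knob's axis, square to the sloping deck; x and y turn with the knob
- switch_base: dark steel plate of the guarded switch, 84 x 31 mm, fixed to the deck. Origin: on the deck under the toggle's pivot; x points up the slope to the guard's hinge, y to the left, z square to the deck
- guard_hinge (a point): middle of the guard's hinge pin, fixed: 34 mm behind (x) and 13 mm above (z) the switch_base origin; same axes as switch_base; the hinge line runs along y
- guard (a joint): opening angle of the red guard: 0 = shut over the toggle, 1.85 = fully open on its stop, standing up and leaning back. An over-centre spring pulls it shut below 0.92 and open above, with 0.055 N m (about 1 N at guard_grip) at the ends, none in the middle; let go past the middle, it snaps to that end by itself
- guard_grip (a point): in the red guard midway between its flat sides, 56 mm ahead of and 8 mm above the hinge when shut; turns with the guard. The guard is a U-shaped cover 28 mm wide outside (y), open below; shut it reaches 70 mm ahead of the hinge (plus a 10 mm lip) and 5 to 35 mm above the deck. Pinch its sides here from above, shut or open; it pivots between the fingers
- toggle (a joint): angle of the steel toggle: 0 = OFF, leaning 0.4 rad to the front; 0.8 = ON, leaning 0.4 rad to the rear, towards the hinge. A spring snaps it to the nearer end either side of 0.4; about 2.5 N at the tip moves it
- toggle_tip (a point): middle of the toggle's thick end (10 mm across), 21 mm from its pivot, which lies 6 mm above the switch_base origin; it stands 31 mm high when upright. With the guard open it is free from the front, the sides and above
- mug: white mug, 92 mm across, 95 mm high, loose, behind the amplifier on the left; origin: centre of its underside
- dispenser: white spirit dispenser bottle, 60 mm across, 118 mm high, loose, at the back of the bench behind the amplifier; origin: centre of its underside
- glove_carton: teal carton, 62 x 105 x 40 mm, loose, behind the amplifier; origin: centre of its underside
- solder_spool: spool of solder, 56 mm across, 40 mm high, loose, at the back of the bench behind the amplifier; origin: centre of its underside
- torque_wrench: small torque wrench, 156 mm long, 15 mm high, loose, lying to the right of the amplifier's front; origin: centre of its underside

How it is judged:
By the outcome, as a careful person would: the job done as asked, in the order asked, and still so for the second after the job is handed in, with the robot touching nothing.
It also fails if it takes over 54 s, if anything falls off the work surface, if the arm or the gripper's body presses on something with over 40 N, if the wrist force passes 120 N, or if a joint passes its speed limit or range.

## Working session

There is one attempt and no reset: what is moved stays moved. The work goes in short steps, Python scripts to look and compute and a tool call to move; the robot and the scene stay as the last step left them, time stands still between calls to the robot, and variables do not carry over. Pictures are saved under pics/ and viewed, at most 10 in all, crops included, and the job is handed in when it is done.

Besides the shell and the picture viewer there is one more tool, called after "Call:" as name(argument=value, ...), one argument or row to a line, values as JSON. step_arm: Moves the arm, as the interface text tells. Its arguments: {"type":"object","properties":{"increments":{"type":"array"},"grip_force":{"type":"number"}},"required":["increments"]}

```bash
mkdir -p pics; ls; python3 - <<'E'
from rig import manip
import cv2,numpy as np
for n in("scene","top"):
    im=manip.camera(n); cv2.imwrite(f"pics/{n}0.png",cv2.cvtColor(im,cv2.COLOR_RGB2BGR))
    print(manip.get_calibration(n))
s=manip.observe();print(s)
a=cv2.imread("pics/scene0.png");b=cv2.imread("pics/top0.png")
E
```

```text
pics
{'fx': 443.7046664401104, 'fy': 443.7046664401104, 'cx': 250.8727924777713, 'cy': 188.91299848758467, 'distortion': array([-0.09269654,  0.        ,  0.        ,  0.        ,  0.        ]), 'eye': array([1029.31105911, -168.38764159, 1087.58079324]), 'orientation': array([0.4356404 , 0.30832244, 1.20661335])}
{'fx': 468.58645058973366, 'fy': 468.58645058973366, 'cx': 260.49825698733486, 'cy': 185.05289825142927, 'distortion': array([-0.19566458,  0.        ,  0.        ,  0.        ,  0.        ]), 'eye': array([ 221.0038049 ,  -20.17733337, 1583.10899348]), 'orientation': array([ 0.16362088, -0.15517098, -1.52966416])}
{'t': 0.1, 'q': array([ 1.06017692,  0.57647028,  0.02484059,  1.43780633, -0.01498084,
        1.12899236, -0.05653645]), 'joint_velocities': array([-5.55594821e-04, -1.17522890e-03, -1.07867170e-03, -3.48513719e-03,
       -1.70763063e-03,  2.13552463e-05, -7.49335442e-04]), 'tau': array([ 4.97213536e-03, -7.67306685e+01,  2.25802392e+00, -2.86605138e+01,
        1.59686693e-02,  8.68802075e-03,  5.57518405e-07]), 'position': array([ 279.27662255, -614.08208926,  230.52001656]), 'tcp_rot': array([-3.06891687e+00, -6.65080255e-01,  6.33864998e-04]), 'wrist_force': array([ 0.19708506,  0.12638421, -0.25486247]), 'torque': array([ 0.02487665,  0.03317856, -0.01642134]), 'finger_force': 0.0, 'opening': 1.0015354911977052}
```

View pics/scene0.png

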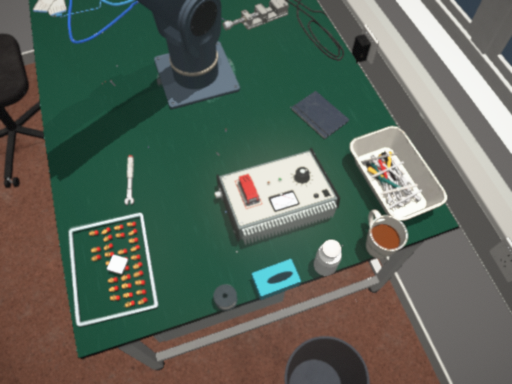

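View pics/top0.png

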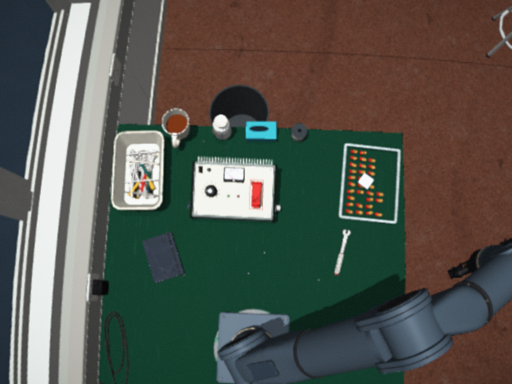

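The scene view shows the knob at about (302,174) and the guard at about (250,189). In the top view they are at (211,190) and (257,195). Next I'll enlarge crops and triangulate.

```bash
cat > h.py <<'E'
from rig import manip
import cv2,numpy as np
from scipy.spatial.transform import Rotation as R
C={n:manip.get_calibration(n) for n in("scene","top")}
def K(c): return np.array([[c['fx'],0,c['cx']],[0,c['fy'],c['cy']],[0,0,1.]])
def ray(n,px):
    c=C[n];u=cv2.undistortPoints(np.array(px,float).reshape(-1,1,2),K(c),c['distortion'])[:,0]
    d=np.c_[u[:,0],-u[:,1],-np.ones(len(u))]
    return c['eye'],R.from_rotvec(c['orientation']).apply(d)
def onz(n,px,z):
    e,d=ray(n,px); return e+d*((np.asarray(z)-e[2])/d[:,2])[:,None]
def tri(ps,pt):
    A=[];b=[]
    L=[ray("scene",ps),ray("top",pt)]
    M=np.zeros((3,3));v=np.zeros(3);
    for e,d in L:
        d=d[0]/np.linalg.norm(d[0]);P=np.eye(3)-np.outer(d,d);M+=P;v+=P@e
    return np.linalg.solve(M,v)
def proj(n,p):
    c=C[n];q=R.from_rotvec(c['orientation']).inv().apply(np.atleast_2d(p)-c['eye'])*[1,-1,-1]
    return cv2.projectPoints(q,np.zeros(3),np.zeros(3),K(c),c['distortion'])[0][:,0]
def snap(n,name=None):
    im=cv2.cvtColor(manip.camera(n),cv2.COLOR_RGB2BGR)
    if name: cv2.imwrite(f"pics/{name}.png",im)
    return im
def red(im):
    h=cv2.cvtColor(im,cv2.COLOR_BGR2HSV)
    return (((h[...,0]<8)|(h[...,0]>172))&(h[...,1]>150)&(h[...,2]>90)).astype(np.uint8)
E
python3 - <<'E'
from h import *
S=cv2.imread("pics/scene0.png");T=cv2.imread("pics/top0.png")
def big(m,box):
    x0,y0,x1,y1=box;k=np.zeros_like(m);k[y0:y1,x0:x1]=m[y0:y1,x0:x1]
    n,l,s,c=cv2.connectedComponentsWithStats(k);i=1+np.argmax(s[1:,4]);return c[i],s[i],(l==i).astype(np.uint8)
cs,ss,ms=big(red(S),(225,160,275,220));ct,st,mt=big(red(T),(240,170,275,215))
print("red",cs,ss,ct,st,tri(cs,ct))
dk=lambda im:(im.max(2)<70).astype(np.uint8)
ks,s1,_=big(dk(S),(290,162,314,186));kt,s2,_=big(dk(T),(203,182,220,200))
print("knob",ks,s1,kt,s2,tri(ks,kt))
for n,m in(("scene",ms),("top",mt)):
    print(n,cv2.boxPoints(cv2.minAreaRect(max(cv2.findContours(m,0,2)[0],key=len))).tolist())
pale=((T.min(2)>120)).astype(np.uint8);c,s,m=big(pale,(185,160,282,225))
bx=cv2.boxPoints(cv2.minAreaRect(max(cv2.findContours(m,0,2)[0],key=len)));print(bx,onz("top",bx,66))
a=cv2.resize(S[145:245,210:345],None,fx=3.8,fy=3.8,interpolation=2);b=cv2.resize(T[150:225,185:285],None,fx=5,fy=5,interpolation=2)
h=min(len(a),len(b));cv2.imwrite("pics/c0.png",cv2.resize(np.hstack([a[:h],b[:h]]),(800,int(h*800/(a.shape[1]+b.shape[1])))))
E
```

```text
red [247.83613445 186.63865546] [240 175  17  24 238] [255.93908629 194.13705584] [252 182   9  26 197] [500.74642498   8.13082001  82.22022962]
knob [302.15384615 178.15384615] [296 176  12   5  39] [212.09615385 190.75      ] [207 186  10  10  52] [511.89282774 156.26801917  59.37380817]
scene [[238.62069702148438, 177.55172729492188], [248.44827270507812, 173.62069702148438], [257.2068786621094, 195.51724243164062], [247.37930297851562, 199.44827270507812]]
top [[252.0, 182.0], [260.0, 182.0], [260.0, 207.0], [252.0, 207.0]]
[[191.89247 215.47357]
 [194.43398 157.01886]
 [274.3698  160.49432]
 [271.8283  218.94904]] [[424.90785356 214.93219122  66.        ]
 [623.07603297 219.2311399   66.        ]
 [620.09471578 -49.70239873  66.        ]
 [423.12944298 -47.24828039  66.        ]]
```

View pics/c0.png

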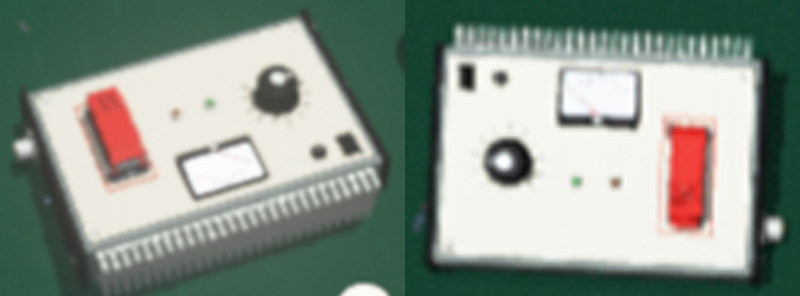

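The crop shows the shut guard inside a printed red outline, the knob at about (211,190.8) in the top view and (302.5,174) in the scene view, and the deck corners. I'll build the amplifier frame from these.

```bash
python3 - <<'E'
from h import *
f=onz("top",[[193.1,216.3],[272.8,219.6]],51);r=onz("top",[[195.1,162.2],[274.9,165.7]],81)
print(f,r)
# scene corners of deck: crop/3.0+(210,145)
k=3.0
fs=onz("scene",[[303/k+210,13/k+145],[25/k+210,93/k+145]],51);rs=onz("scene",[[380/k+210,158/k+145],[90/k+210,250/k+145]],81)
print(fs,rs)
for q in (f[0]-f[1],r[0]-r[1],fs[0]-fs[1],rs[0]-rs[1]): print("yaw",np.arctan2(-q[0],q[1]),np.linalg.norm(q))
print("knob tri",tri([302.3,174],[211.1,190.8]))
for z in(70,80,85,90): print(z,onz("scene",[302.3,174],z),onz("top",[211.1,190.8],z))
for z in(80,90,100): print(z,onz("scene",[247.8,186.6],z),onz("top",[255.94,194.1],z))
E
```

```text
[[424.32422401 213.05771138  51.        ]
 [423.07868127 -50.78157546  51.        ]] [[601.38002755 213.43701507  81.        ]
 [598.44856223 -51.67649844  81.        ]]
[[429.91225601 221.08240336  51.        ]
 [426.96325496 -50.15708012  51.        ]] [[606.20181258 213.86445717  81.        ]
 [605.04313964 -47.63018306  81.        ]]
yaw -0.0047208037208641505 263.8422268249319
yaw -0.011056946193595204 265.12972019859956
yaw -0.010871886429169938 271.25551423969677
yaw -0.0044309335008158035 261.49720723499127
knob tri [508.37527265 157.09993554  75.29775881]
70 [[506.05147644 160.86864254  70.        ]] [[508.74623118 155.73079205  70.        ]]
80 [[511.19366845 157.63296547  80.        ]] [[506.8445676  154.56823122  80.        ]]
85 [[513.76476446 156.01512693  85.        ]] [[505.89373581 153.9869508   85.        ]]
90 [[516.33586046 154.3972884   90.        ]] [[504.94290402 153.40567038  90.        ]]
80 [[499.59661343   9.3010067   80.        ]] [[501.09155679   7.35135118  80.        ]]
90 [[504.85390346   7.53748908  90.        ]] [[499.22816728   7.16820621  90.        ]]
100 [[510.11119348   5.77397146 100.        ]] [[497.36477778   6.98506124 100.        ]]
```

```bash
cat >> h.py <<'E'
A=R.from_euler('zy',[-0.008,-0.17])   # deck frame: x up slope, z normal
def deck(x,y):  # world point on the deck under plan x,y
    return np.array([x,y,51+(x-424)*np.tan(.17)])
KN=deck(511,156.5); SW=deck(509,6.5)
def pt(o,*v): return o+A.apply(v)
E
python3 - <<'E'
from h import *
t=np.linspace(0,2*np.pi,60)
for z,r in((27,18),(0,21.5)):
    pass
out=[]
for n,f,(x0,y0,w,h) in(("scene","scene0",(220,150,100,65)),("top","top0",(195,165,90,60))):
    im=cv2.imread(f"pics/{f}.png");s=6 if n=="scene" else 6;
    im=cv2.resize(im[y0:y0+h,x0:x0+w],None,fx=s,fy=s,interpolation=2)
    def dr(P,col):
        p=((proj(n,P)-[x0,y0]+.5)*s-.5).astype(np.int32);cv2.polylines(im,[p],True,col,1)
    for z,r in((27,17),(0,21.5)): dr(np.array([pt(KN,r*np.cos(a),r*np.sin(a),z) for a in t]),(255,0,255))
    for z in(5,35): dr(np.array([pt(SW,a,b,z) for a,b in((34,14),(34,-14),(-36,-14),(-36,14))]),(255,255,0))
    dr(np.array([pt(SW,a,b,0) for a,b in((42,15.5),(42,-15.5),(-42,-15.5),(-42,15.5))]),(0,255,0))
    out.append(cv2.resize(im,(600,300 if n=="scene" else 300)) if 0 else im[:,:540])
v=np.vstack([out[0],out[1]]);cv2.imwrite("pics/ov.png",cv2.resize(v,(432,600)))
E
```

```text
(no output)
```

View pics/ov.png

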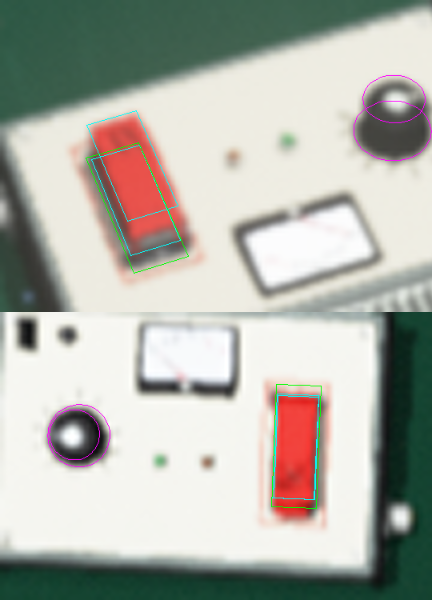

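The knob overlay fits to about 1 mm. The switch sits about 3.5 mm nearer the robot than I guessed, so I'll take SW ≈ (505.5, 7). Next are the moves to the knob.

```bash
cat >> h.py <<'E'
KN=deck(511,155.6); SW=deck(505.5,7)
def tool(yaw=0):  # tool z = -deck normal, tool y = -deck y at yaw 0; yaw about the deck normal
    return A*R.from_rotvec([0,0,yaw])*R.from_matrix(np.diag([1.,-1,-1]))
def go(p,rot=None,s=None):
    s=s or manip.observe();d=(np.asarray(p)-s['position'])/750
    r=(rot*R.from_rotvec(s['tcp_rot']).inv()).as_rotvec()/(np.pi/4) if rot is not None else np.zeros(3)
    print(np.round(p,1),"d",np.round(d,4).tolist(),"r",np.round(r,4).tolist());return d,r
def st():
    s=manip.observe();print({k:np.round(s[k],2).tolist() for k in("t","q","position","tcp_rot","wrist_force","torque","finger_force","opening")})
E
python3 - <<'E'
from h import *
go(pt(KN,0,0,100),tool()); go(pt(KN,0,0,10),tool())
E
```

```text
[494.1 155.6 164.5] d [0.2864, 1.0262, -0.088] r [0.0452, -0.2135, -0.5525]
[509.3 155.6  75.8] d [0.3067, 1.0262, -0.2063] r [0.0452, -0.2135, -0.5525]
```

Call:
step_arm(
  increments=[
    {"delta_pos": [0.067, 0.05, 0.01], "rot": [0.01, -0.04, -0.11], "gripper": -1},
    {"delta_pos": [0.12, 0.1, 0.02], "rot": [0.02, -0.08, -0.22], "gripper": -1},
    {"delta_pos": [0.17, 0.15, 0.02], "rot": [0.03, -0.12, -0.33], "gripper": -1},
    {"delta_pos": [0.2, 0.21, 0.02], "rot": [0.04, -0.16, -0.44], "gripper": -1},
    {"delta_pos": [0.23, 0.27, 0.02], "rot": [0.045, -0.21, -0.55], "gripper": -1},
  ],
  grip_force=30,
)

```text
t: 0.6
position: [443.6, -428.6, 245.7]
tcp_rot: [-3.13, 0.015, -0.265]
wrist_force: [0.7, -0.1, 0.5]
opening: 0.999
finger_force: 0.0
```

Call:
step_arm(
  increments=[
    {"delta_pos": [0.01, 0.065, 0], "rot": [0, 0, 0], "gripper": -1},
    {"delta_pos": [0.02, 0.13, 0], "rot": [0, 0, 0], "gripper": -1},
    {"delta_pos": [0.03, 0.19, 0], "rot": [0, 0, 0], "gripper": -1},
    {"delta_pos": [0.04, 0.25, 0], "rot": [0, 0, 0], "gripper": -1},
    {"delta_pos": [0.05, 0.31, 0], "rot": [0, 0, 0], "gripper": -1},
  ],
)

```text
t: 1.1
position: [479.4, -195.9, 246.1]
tcp_rot: [3.13, -0.01, 0.262]
wrist_force: [0.6, -0.9, 0.8]
opening: 1.005
finger_force: 0.0
```

Call:
step_arm(
  increments=[
    {"delta_pos": [0, 0.065, 0], "rot": [0, 0, 0], "gripper": -1},
    {"delta_pos": [0, 0.13, 0], "rot": [0, 0, 0], "gripper": -1},
    {"delta_pos": [0, 0.19, 0], "rot": [0, 0, 0], "gripper": -1},
    {"delta_pos": [0, 0.25, 0], "rot": [0, 0, 0], "gripper": -1},
    {"delta_pos": [0, 0.31, 0], "rot": [0, 0, 0], "gripper": -1},
  ],
)

```text
t: 1.6
position: [479.1, 36.4, 246.2]
tcp_rot: [3.13, -0.01, 0.263]
wrist_force: [1.0, -0.5, 0.9]
opening: 1.002
finger_force: 0.0
```

```bash
python3 - <<'E'
from h import *
st();go(pt(KN,0,0,100),tool()); go(pt(KN,0,0,10),tool())
E
```

```text
{'t': 1.6, 'q': [-0.15, 0.19, -0.05, 2.05, 0.07, 0.74, -1.83], 'position': [479.05, 36.4, 246.24], 'tcp_rot': [3.13, -0.01, 0.26], 'wrist_force': [1.03, -0.49, 0.91], 'torque': [-0.0, 0.11, -0.03], 'finger_force': 0.0, 'opening': 1.0}
[494.1 155.6 164.5] d [0.02, 0.1589, -0.109] r [0.0016, -0.0032, -0.0022]
[509.3 155.6  75.8] d [0.0403, 0.1589, -0.2273] r [0.0016, -0.0032, -0.0022]
```

Call:
step_arm(
  increments=[
    {"delta_pos": [0.01, 0.06, 0], "rot": [0, 0, 0], "gripper": -1},
    {"delta_pos": [0.015, 0.12, -0.03], "rot": [0, 0, 0], "gripper": -0.5},
    {"delta_pos": [0.02, 0.159, -0.09], "rot": [0, 0, 0], "gripper": -0.3},
    {"delta_pos": [0.022, 0.159, -0.12], "rot": [0, 0, 0], "gripper": -0.3},
    {"delta_pos": [0.03, 0.159, -0.167], "rot": [0, 0, 0], "gripper": -0.3},
  ],
)

```text
t: 2.1
position: [501.8, 155.7, 120.2]
tcp_rot: [-3.13, 0.005, -0.263]
wrist_force: [1.0, -0.5, -0.6]
opening: 0.651
finger_force: 0.0
```

```bash
python3 - <<'E'
from h import *
st(); go(pt(KN,0,0,10),tool())
import cv2
for i,n in enumerate(("scene","top")):
    im=snap(n); c=proj(n,pt(KN,0,0,40))[0].astype(int)
    cr=im[c[1]-50:c[1]+50,c[0]-60:c[0]+60]; globals()['p%d'%i]=cv2.resize(cr,None,fx=3.3,fy=3.3,interpolation=2)
cv2.imwrite("pics/k1.png",np.hstack([p0,p1]))
E
```

```text
{'t': 2.1, 'q': [-0.4, 0.43, -0.05, 2.11, 0.22, 0.46, -2.21], 'position': [501.8, 155.75, 120.16], 'tcp_rot': [-3.13, 0.01, -0.26], 'wrist_force': [1.02, -0.53, -0.62], 'torque': [-0.05, 0.06, 0.01], 'finger_force': 0.0, 'opening': 0.65}
[509.3 155.6  75.8] d [0.01, -0.0002, -0.0592] r [0.0005, -0.0028, -0.006]
```

View pics/k1.png

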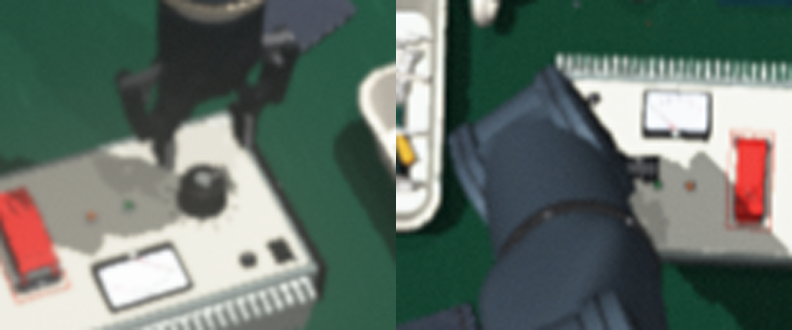

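The fingers straddle the knob, which is centred at about (203,190) in the left crop. I'll descend and close.

Call:
step_arm(
  increments=[
    {"delta_pos": [0.005, 0, -0.03], "rot": [0, 0, 0], "gripper": -0.3},
    {"delta_pos": [0.01, 0, -0.059], "rot": [0, 0, 0], "gripper": -0.3},
    {"delta_pos": [0.01, 0, -0.059], "rot": [0, 0, 0], "gripper": 0.3},
    {"delta_pos": [0.01, 0, -0.059], "rot": [0, 0, 0], "gripper": 0.6},
    {"delta_pos": [0.01, 0, -0.059], "rot": [0, 0, 0], "gripper": 0.8},
  ],
  grip_force=25,
)

```text
t: 2.7
position: [509.6, 156.6, 77.8]
tcp_rot: [-3.128, 0.006, -0.263]
wrist_force: [3.5, 9.8, -20.9]
opening: 0.405
finger_force: 26.6
```

```bash
python3 - <<'E'
from h import *
st(); go(pt(KN,0,0,10),tool());print(A.apply([0,0,1]))
E
```

```text
{'t': 2.7, 'q': [-0.41, 0.51, -0.03, 2.14, 0.24, 0.35, -2.23], 'position': [509.62, 156.57, 77.76], 'tcp_rot': [-3.13, 0.01, -0.26], 'wrist_force': [3.47, 9.8, -20.92], 'torque': [1.98, 0.09, 0.35], 'finger_force': 26.61, 'opening': 0.41}
[509.3 155.6  75.8] d [-0.0004, -0.0013, -0.0026] r [-0.0021, -0.0025, -0.0056]
[-1.69182349e-01 -1.08420217e-19  9.85584767e-01]
```

Call:
step_arm(
  increments=[
    {"delta_pos": [0, 0.001, 0.002], "rot": [0, 0, 0], "gripper": 0.8},
    {"delta_pos": [0, 0.001, 0.002], "rot": [0, 0, 0], "gripper": 0.8},
  ],
)

```text
t: 2.9
position: [509.3, 156.7, 78.8]
tcp_rot: [-3.129, 0.006, -0.262]
wrist_force: [5.8, 8.0, -25.0]
opening: 0.404
finger_force: 28.0
```

Call:
step_arm(
  increments=[
    {"delta_pos": [0, 0.001, -0.003], "rot": [0, 0, 0], "gripper": 0.8},
    {"delta_pos": [0, 0.001, -0.003], "rot": [0, 0, 0], "gripper": 0.8},
  ],
)

```text
t: 3.1
position: [509.5, 156.7, 78.3]
tcp_rot: [-3.129, 0.008, -0.265]
wrist_force: [-3.6, 4.4, 4.3]
opening: 0.402
finger_force: 31.1
```

Call:
step_arm(
  increments=[
    {"delta_pos": [0, 0, 0], "rot": [-0.025, 0, 0.148], "gripper": 0.8},
    {"delta_pos": [0, 0, 0], "rot": [-0.05, 0, 0.296], "gripper": 0.8},
    {"delta_pos": [0, 0, 0], "rot": [-0.076, 0, 0.444], "gripper": 0.8},
    {"delta_pos": [0, 0, 0], "rot": [-0.101, 0, 0.591], "gripper": 0.8},
    {"delta_pos": [0, 0, 0], "rot": [-0.127, 0, 0.739], "gripper": 0.8},
  ],
)

```text
t: 3.6
position: [509.4, 157.0, 78.3]
tcp_rot: [2.949, 0.894, 0.251]
wrist_force: [-4.1, 6.0, 1.9]
opening: 0.402
finger_force: 31.1
```

```bash
python3 - <<'E'
from h import *
st(); s=manip.observe();print("t about n",A.inv().apply(s['torque']),A.inv().apply(s['wrist_force']),np.degrees((R.from_rotvec(s['tcp_rot'])*tool().inv()).as_rotvec()))
E
```

```text
{'t': 3.6, 'q': [-0.31, 0.51, -0.18, 2.13, 0.45, 0.38, -1.85], 'position': [509.42, 156.96, 78.32], 'tcp_rot': [2.95, 0.89, 0.25], 'wrist_force': [-4.08, 6.0, 1.86], 'torque': [1.36, 1.43, 0.14], 'finger_force': 31.09, 'opening': 0.4}
t about n [ 1.35347306  1.43901748 -0.09530382] [-3.75167841  5.96894624  2.52124111] [-5.82339781e+00 -7.26827069e-04  3.36969796e+01]
```

Call:
step_arm(
  increments=[
    {"delta_pos": [0, 0, 0], "rot": [-0.025, 0, 0.148], "gripper": 0.8},
    {"delta_pos": [0, 0, 0], "rot": [-0.05, 0, 0.296], "gripper": 0.8},
    {"delta_pos": [0, 0, 0], "rot": [-0.076, 0, 0.444], "gripper": 0.8},
    {"delta_pos": [0, 0, 0], "rot": [-0.076, 0, 0.444], "gripper": 0.8},
  ],
)

```text
t: 4.0
position: [510.2, 158.2, 78.6]
tcp_rot: [2.723, 1.386, 0.237]
wrist_force: [-4.7, 8.8, 1.4]
opening: 0.402
finger_force: 31.5
```

```bash
cat >>h.py <<'E'
def tn():
    st(); s=manip.observe();print("t about n",A.inv().apply(s['torque']),A.inv().apply(s['wrist_force']),np.degrees(A.inv().apply((R.from_rotvec(s['tcp_rot'])*tool().inv()).as_rotvec())))
E
python3 -c "
from h import *
tn()"
```

```text
{'t': 4.0, 'q': [-0.24, 0.52, -0.28, 2.13, 0.56, 0.41, -1.61], 'position': [510.19, 158.21, 78.61], 'tcp_rot': [2.72, 1.39, 0.24], 'wrist_force': [-4.7, 8.84, 1.42], 'torque': [2.02, 1.05, 0.06], 'finger_force': 31.52, 'opening': 0.4}
t about n [ 1.99626941  1.06327043 -0.28395018] [-4.46165643  8.80433412  2.19158055] [-3.54159873e-03 -1.75875110e-01  5.44128882e+01]
```

Call:
step_arm(
  increments=[
    {"delta_pos": [0, -0.001, 0], "rot": [-0.025, 0, 0.148], "gripper": 0.8},
    {"delta_pos": [0, -0.001, 0], "rot": [-0.05, 0, 0.296], "gripper": 0.8},
    {"delta_pos": [0, -0.001, 0], "rot": [-0.05, 0, 0.296], "gripper": 0.8},
  ],
)

```text
t: 4.3
position: [509.8, 158.2, 78.5]
tcp_rot: [2.528, 1.689, 0.221]
wrist_force: [-6.5, 12.6, 2.1]
opening: 0.405
finger_force: 30.9
```

```bash
python3 -c "
from h import *
tn()"
```

```text
{'t': 4.3, 'q': [-0.2, 0.52, -0.34, 2.13, 0.63, 0.43, -1.44], 'position': [509.8, 158.16, 78.53], 'tcp_rot': [2.53, 1.69, 0.22], 'wrist_force': [-6.47, 12.57, 2.09], 'torque': [2.57, 1.39, -0.05], 'finger_force': 30.86, 'opening': 0.4}
t about n [ 2.50970812  1.40798606 -0.48045652] [-6.12134045 12.52411476  3.15212748] [ 3.58229963e-02 -2.35619553e-01  6.79363519e+01]
```

Call:
step_arm(
  increments=[
    {"delta_pos": [0, -0.001, 0], "rot": [-0.025, 0, 0.148], "gripper": 0.8},
    {"delta_pos": [0, -0.002, 0], "rot": [-0.05, 0, 0.296], "gripper": 0.8},
    {"delta_pos": [0, -0.002, 0], "rot": [-0.05, 0, 0.296], "gripper": 0.8},
  ],
)

```text
t: 4.6
position: [508.9, 154.4, 78.3]
tcp_rot: [2.3, 1.962, 0.197]
wrist_force: [-9.3, 5.4, 5.8]
opening: 0.403
finger_force: 32.2
```

```bash
python3 -c "
from h import *
tn()"
```

```text
{'t': 4.6, 'q': [-0.15, 0.53, -0.41, 2.13, 0.69, 0.45, -1.26], 'position': [508.88, 154.38, 78.27], 'tcp_rot': [2.3, 1.96, 0.2], 'wrist_force': [-9.28, 5.38, 5.83], 'torque': [1.32, 1.89, -0.03], 'finger_force': 32.23, 'opening': 0.4}
t about n [ 1.2813203   1.89581528 -0.24916288] [-8.20449032  5.31802369  7.31943153] [-9.15719175e-02 -5.89743879e-02  8.14018111e+01]
```

Call:
step_arm(
  increments=[
    {"delta_pos": [0, 0.002, 0], "rot": [-0.025, 0, 0.148], "gripper": 0.8},
    {"delta_pos": [0, 0.002, 0], "rot": [-0.05, 0, 0.296], "gripper": 0.8},
    {"delta_pos": [0, 0.002, 0], "rot": [-0.055, 0, 0.32], "gripper": 0.8},
  ],
)

```text
t: 4.9
position: [509.4, 155.0, 78.3]
tcp_rot: [2.023, 2.226, 0.173]
wrist_force: [-7.1, 3.5, 4.5]
opening: 0.4
finger_force: 32.1
```

```bash
python3 -c "
from h import *
tn()"
```

```text
{'t': 4.9, 'q': [-0.1, 0.54, -0.48, 2.13, 0.75, 0.48, -1.07], 'position': [509.39, 154.98, 78.25], 'tcp_rot': [2.02, 2.23, 0.17], 'wrist_force': [-7.1, 3.49, 4.45], 'torque': [0.92, 1.51, -0.4], 'finger_force': 32.07, 'opening': 0.4}
t about n [ 0.822639    1.52135007 -0.5541086 ] [-6.27342616  3.44482691  5.58797212] [-1.98406360e-01 -2.04170880e-02  9.59549148e+01]
```

Call:
step_arm(
  increments=[
    {"delta_pos": [0, 0, 0], "rot": [0, 0, 0], "gripper": -0.5},
    {"delta_pos": [0, 0, 0], "rot": [0, 0, 0], "gripper": -0.5},
    {"delta_pos": [-0.007, 0, 0.04], "rot": [0, 0, 0], "gripper": -0.5},
    {"delta_pos": [-0.016, 0, 0.1], "rot": [0, 0, 0], "gripper": -0.5},
    {"delta_pos": [-0.025, -0.03, 0.15], "rot": [0, 0, 0], "gripper": -0.5},
  ],
)

```text
t: 5.4
position: [490.8, 134.8, 191.3]
tcp_rot: [2.024, 2.228, 0.176]
wrist_force: [1.5, -1.7, -0.3]
opening: 0.751
finger_force: 0.0
```

```bash
python3 - <<'E'
from h import *
st(); go(pt(SW,-22,0,110),tool()); go(pt(SW,-22,0,60),tool()); go(pt(SW,-22,0,9),tool())
E
```

```text
{'t': 5.4, 'q': [0.1, 0.35, -0.68, 2.05, 0.48, 0.71, -0.78], 'position': [490.81, 134.85, 191.33], 'tcp_rot': [2.02, 2.23, 0.18], 'wrist_force': [1.51, -1.68, -0.35], 'torque': [-0.06, 0.14, 0.0], 'finger_force': 0.0, 'opening': 0.75}
[465.2   7.2 169.7] d [-0.0341, -0.1702, -0.0289] r [0.362, 0.0031, -2.101]
[473.7   7.2 120.4] d [-0.0229, -0.1702, -0.0946] r [0.362, 0.0031, -2.101]
[482.3   7.2  70.1] d [-0.0114, -0.1702, -0.1616] r [0.362, 0.0031, -2.101]
```

Call:
step_arm(
  increments=[
    {"delta_pos": [0, -0.03, 0], "rot": [0.032, 0, -0.187], "gripper": -0.5},
    {"delta_pos": [-0.01, -0.07, 0], "rot": [0.064, 0, -0.374], "gripper": -0.5},
    {"delta_pos": [-0.02, -0.11, 0], "rot": [0.096, 0, -0.56], "gripper": -0.5},
    {"delta_pos": [-0.03, -0.15, 0], "rot": [0.128, 0, -0.747], "gripper": -0.5},
    {"delta_pos": [-0.034, -0.17, 0], "rot": [0.16, 0, -0.934], "gripper": -0.5},
  ],
)

```text
t: 5.9
position: [464.3, 1.6, 189.3]
tcp_rot: [2.745, 1.341, 0.23]
wrist_force: [0.5, -0.1, 0.9]
opening: 0.75
finger_force: 0.0
```

Call:
step_arm(
  increments=[
    {"delta_pos": [0, 0, 0], "rot": [0.032, 0, -0.187], "gripper": -0.3},
    {"delta_pos": [0, 0, 0], "rot": [0.064, 0, -0.374], "gripper": -0.3},
    {"delta_pos": [0, 0, 0], "rot": [0.096, 0, -0.56], "gripper": -0.3},
    {"delta_pos": [0, 0, 0], "rot": [0.128, 0, -0.747], "gripper": -0.3},
    {"delta_pos": [0, 0, 0], "rot": [0.16, 0, -0.934], "gripper": -0.3},
  ],
)

```text
t: 6.4
position: [465.4, 4.4, 189.5]
tcp_rot: [3.104, 0.261, 0.263]
wrist_force: [-0.1, -0.7, -0.2]
opening: 0.654
finger_force: 0.0
```

```bash
python3 - <<'E'
from h import *
st(); go(pt(SW,-22,0,110),tool()); go(pt(SW,-22,0,60),tool()); go(pt(SW,-22,0,9),tool())
i=snap("scene");c=proj("scene",pt(KN,0,0,20))[0].astype(int)
a=cv2.resize(i[c[1]-18:c[1]+18,c[0]-20:c[0]+20],None,fx=10,fy=10,interpolation=2)
j=cv2.imread("pics/scene0.png");b=cv2.resize(j[c[1]-18:c[1]+18,c[0]-20:c[0]+20],None,fx=10,fy=10,interpolation=2)
cv2.imwrite("pics/k2.png",np.hstack([b,a])[:, :800])
E
```

```text
{'t': 6.4, 'q': [0.13, 0.25, -0.32, 2.16, 0.2, 0.58, -1.74], 'position': [465.43, 4.38, 189.47], 'tcp_rot': [3.1, 0.26, 0.26], 'wrist_force': [-0.12, -0.66, -0.21], 'torque': [0.03, 0.14, 0.0], 'finger_force': 0.0, 'opening': 0.65}
[465.2   7.2 169.7] d [-0.0003, 0.0037, -0.0264] r [0.0397, -0.0009, -0.2201]
[473.7   7.2 120.4] d [0.011, 0.0037, -0.0921] r [0.0397, -0.0009, -0.2201]
[482.3   7.2  70.1] d [0.0225, 0.0037, -0.1591] r [0.0397, -0.0009, -0.2201]
```

View pics/k2.png

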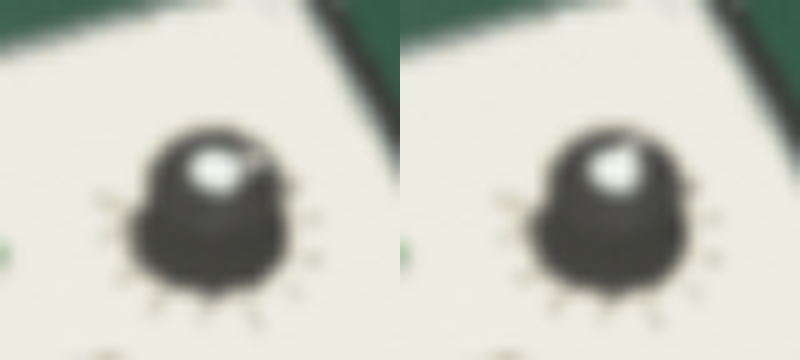

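The knob pointer started facing right, at (260,155) in the left panel, and now faces up-right, at (635,135). That is front-left at 45°, the zero stop. Next is the guard.

Call:
step_arm(
  increments=[
    {"delta_pos": [0, 0.004, -0.01], "rot": [0.02, 0, -0.11], "gripper": -0.3},
    {"delta_pos": [0, 0.004, -0.026], "rot": [0.04, 0, -0.22], "gripper": -0.3},
    {"delta_pos": [0.008, 0.004, -0.075], "rot": [0.04, 0, -0.22], "gripper": -0.3},
    {"delta_pos": [0.015, 0.004, -0.12], "rot": [0.04, 0, -0.22], "gripper": -0.3},
    {"delta_pos": [0.021, 0.004, -0.15], "rot": [0.04, 0, -0.22], "gripper": -0.3},
  ],
)

```text
t: 6.95
position: [481.0, 7.5, 74.9]
tcp_rot: [-3.13, -0.003, -0.263]
wrist_force: [-0.4, 0.5, -0.6]
opening: 0.65
finger_force: 0.0
```

```bash
python3 - <<'E'
from h import *
st(); go(pt(SW,-22,0,9),tool())
E
```

```text
{'t': 6.95, 'q': [-0.03, 0.47, -0.14, 2.27, 0.35, 0.26, -2.05], 'position': [481.02, 7.51, 74.94], 'tcp_rot': [-3.13, -0.0, -0.26], 'wrist_force': [-0.43, 0.51, -0.59], 'torque': [0.01, 0.17, 0.02], 'finger_force': 0.0, 'opening': 0.65}
[482.3   7.2  70.1] d [0.0017, -0.0005, -0.0064] r [0.0011, -0.0026, -0.0126]
```

Call:
step_arm(
  increments=[
    {"delta_pos": [0.001, 0, -0.005], "rot": [0, 0, 0], "gripper": 0.2},
    {"delta_pos": [0.001, 0, -0.005], "rot": [0, 0, 0], "gripper": 0.5},
    {"delta_pos": [0.001, 0, -0.005], "rot": [0, 0, 0], "gripper": 0.7},
    {"delta_pos": [0.001, 0, -0.005], "rot": [0, 0, 0], "gripper": 0.8},
  ],
  grip_force=20,
)

```text
t: 7.35
position: [481.7, 7.2, 73.2]
tcp_rot: [-3.13, 0.002, -0.265]
wrist_force: [0.5, -1.0, -4.9]
opening: 0.325
finger_force: 21.6
```

```bash
python3 - <<'E'
from h import *
tn(); go(pt(SW,-22,0,9),tool())
H=pt(SW,34,0,13);s=manip.observe()
# grip point in deck frame relative to hinge (pad centre ~ 22 behind TCP)
for off in(19,22):
    g=A.inv().apply(s['position']+A.apply([0,0,off])-H);print(off,g)
g0=g[[0,2]]
for th in np.linspace(0,1.85,11):
    c,sn=np.cos(th),np.sin(th);d=np.array([g0[0]*c+g0[1]*sn-g0[0],0,-g0[0]*sn+g0[1]*c-g0[1]])
    print(round(th,2),np.round(A.apply(d)/750,4))
E
```

```text
{'t': 7.35, 'q': [-0.03, 0.47, -0.14, 2.27, 0.35, 0.25, -2.05], 'position': [481.72, 7.18, 73.2], 'tcp_rot': [-3.13, 0.0, -0.27], 'wrist_force': [0.49, -0.99, -4.86], 'torque': [-0.33, 0.55, -0.32], 'finger_force': 21.6, 'opening': 0.32}
t about n [-0.3871629   0.54849225 -0.2601103 ] [-0.33592937 -0.99391565 -4.87222042] [0.03528549 0.05705646 0.36844229]
[482.3   7.2  70.1] d [0.0008, -0.0, -0.0041] r [0.0006, -0.0013, -0.0082]
19 [-5.60435112e+01  8.15111080e-03  1.81184457e+01]
22 [-5.60435112e+01  8.15111080e-03  2.11184457e+01]
0.0 [0. 0. 0.]
0.18 [ 0.0041 -0.0001  0.0142]
0.37 [ 0.0108 -0.0001  0.0273]
0.55 [ 0.0197 -0.0002  0.0391]
0.74 [ 0.0307 -0.0003  0.0489]
0.92 [ 0.0433 -0.0004  0.0566]
1.11 [ 0.0571 -0.0005  0.0618]
1.3 [ 0.0716 -0.0007  0.0645]
1.48 [ 0.0863 -0.0008  0.0643]
1.66 [ 0.1008 -0.0009  0.0615]
1.85 [ 0.1145 -0.001   0.0561]
```

Call:
step_arm(
  increments=[
    {"delta_pos": [0.004, 0, 0.0142], "rot": [0, 0, 0], "gripper": 0.8},
    {"delta_pos": [0.011, 0, 0.0273], "rot": [0, 0, 0], "gripper": 0.8},
    {"delta_pos": [0.02, 0, 0.039], "rot": [0, 0, 0], "gripper": 0.8},
    {"delta_pos": [0.031, 0, 0.049], "rot": [0, 0, 0], "gripper": 0.8},
    {"delta_pos": [0.043, 0, 0.0566], "rot": [0, 0, 0], "gripper": 0.8},
  ],
)

```text
t: 7.85
position: [512.0, 6.8, 115.5]
tcp_rot: [3.131, -0.002, 0.26]
wrist_force: [-5.2, -1.5, -1.3]
opening: 0.327
finger_force: 20.9
```

Call:
step_arm(
  increments=[
    {"delta_pos": [0.014, 0, 0.005], "rot": [0, 0, 0], "gripper": 0.8},
    {"delta_pos": [0.028, 0, 0.008], "rot": [0, 0, 0], "gripper": 0.8},
    {"delta_pos": [0.043, 0, 0.008], "rot": [0, 0, 0], "gripper": 0.8},
    {"delta_pos": [0.057, 0, 0.005], "rot": [0, 0, 0], "gripper": 0.8},
  ],
)

```text
t: 8.25
position: [556.9, 6.5, 120.1]
tcp_rot: [3.13, -0.003, 0.266]
wrist_force: [-3.8, -4.0, 4.1]
opening: 0.325
finger_force: 24.7
```

```bash
python3 - <<'E'
from h import *
st()
i=snap("scene","g1s");c=proj("scene",pt(SW,0,0,30))[0].astype(int);j=snap("top")
a=cv2.resize(i[c[1]-45:c[1]+45,c[0]-45:c[0]+45],None,fx=4.4,fy=4.4,interpolation=2)
c=proj("top",pt(SW,0,0,30))[0].astype(int)
b=cv2.resize(j[c[1]-45:c[1]+45,c[0]-45:c[0]+45],None,fx=4.4,fy=4.4,interpolation=2)
cv2.imwrite("pics/g1.png",np.hstack([a,b])[:, :800])
E
```

```text
{'t': 8.25, 'q': [0.06, 0.47, -0.24, 2.04, 0.28, 0.49, -1.96], 'position': [556.87, 6.5, 120.13], 'tcp_rot': [3.13, -0.0, 0.27], 'wrist_force': [-3.82, -4.02, 4.14], 'torque': [-0.88, 1.13, -0.19], 'finger_force': 24.68, 'opening': 0.32}
```

View pics/g1.png

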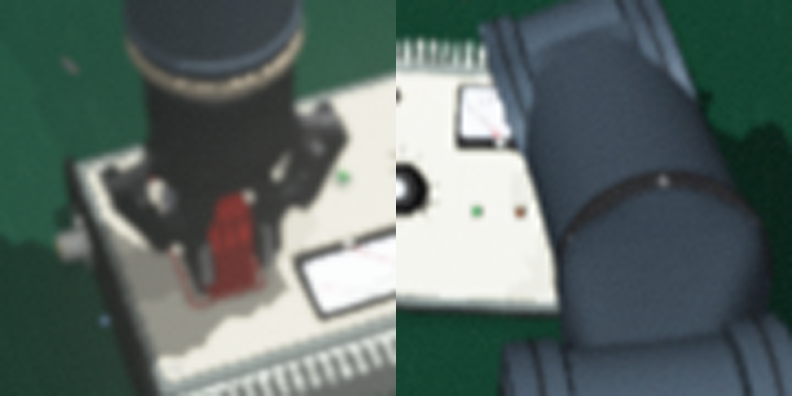

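The left crop shows the guard upright between the fingers at about (232,250). I'll carry it on to its stop.

Call:
step_arm(
  increments=[
    {"delta_pos": [0.007, 0, -0.0025], "rot": [0, 0, 0], "gripper": 0.8},
    {"delta_pos": [0.014, 0, -0.0054], "rot": [0, 0, 0], "gripper": 0.8},
    {"delta_pos": [0.016, 0, -0.006], "rot": [0, 0, 0], "gripper": 0.8},
  ],
)

```text
t: 8.65
position: [569.1, 6.4, 115.1]
tcp_rot: [3.13, -0.003, 0.266]
wrist_force: [-2.2, -5.6, 5.3]
opening: 0.325
finger_force: 25.5
```

```bash
python3 - <<'E'
from h import *
st()
H=pt(SW,34,0,13);g=A.inv().apply(manip.observe()['position']+A.apply([0,0,22])-H);print(g,np.hypot(g[0],g[2]),np.hypot(56,21.1))
E
```

```text
{'t': 8.65, 'q': [0.06, 0.49, -0.24, 2.02, 0.29, 0.49, -1.95], 'position': [569.06, 6.44, 115.1], 'tcp_rot': [3.13, -0.0, 0.27], 'wrist_force': [-2.25, -5.61, 5.35], 'torque': [-1.12, 0.68, -0.13], 'finger_force': 25.48, 'opening': 0.32}
[3.71274024e+01 1.03820294e-02 4.76374621e+01] 60.39678636851326 59.84321181220139
```

Call:
step_arm(
  increments=[
    {"delta_pos": [0, 0, 0], "rot": [0, 0, 0], "gripper": -0.3},
    {"delta_pos": [0, 0, 0], "rot": [0, 0, 0], "gripper": -0.3},
    {"delta_pos": [-0.005, 0, 0.03], "rot": [0, 0, 0], "gripper": -0.3},
    {"delta_pos": [-0.015, 0, 0.09], "rot": [0, 0, 0], "gripper": -0.3},
    {"delta_pos": [-0.05, 0, 0.115], "rot": [0, 0, 0], "gripper": -0.3},
  ],
)

```text
t: 9.15
position: [533.9, 8.9, 203.6]
tcp_rot: [-3.127, 0.0, -0.273]
wrist_force: [-0.4, -0.4, 0.2]
opening: 0.649
finger_force: 0.0
```

```bash
python3 - <<'E'
from h import *
st(); go(pt(SW,-55,0,130),tool());go(pt(SW,-52,0,60),tool());go(pt(SW,-48,0,17),tool());go(pt(SW,-8,0,17),tool())
E
```

```text
{'t': 9.15, 'q': [0.12, 0.32, -0.31, 2.0, 0.2, 0.67, -1.88], 'position': [533.86, 8.89, 203.59], 'tcp_rot': [-3.13, 0.0, -0.27], 'wrist_force': [-0.36, -0.41, 0.21], 'torque': [0.02, 0.11, 0.01], 'finger_force': 0.0, 'opening': 0.65}
[429.3   7.4 183.8] d [-0.1394, -0.0019, -0.0264] r [-0.0017, 0.0052, -0.0103]
[444.1   7.4 115.3] d [-0.1197, -0.002, -0.1177] r [-0.0017, 0.0052, -0.0103]
[455.3   7.4  73.6] d [-0.1047, -0.002, -0.1733] r [-0.0017, 0.0052, -0.0103]
[494.7   7.1  80.4] d [-0.0522, -0.0024, -0.1643] r [-0.0017, 0.0052, -0.0103]
```

Call:
step_arm(
  increments=[
    {"delta_pos": [-0.06, 0, 0], "rot": [0, 0, 0], "gripper": 0.5},
    {"delta_pos": [-0.12, -0.002, 0], "rot": [0, 0, 0], "gripper": 1},
    {"delta_pos": [-0.122, -0.002, -0.06], "rot": [0, 0, 0], "gripper": 1},
    {"delta_pos": [-0.115, -0.002, -0.12], "rot": [0, 0, 0], "gripper": 1},
    {"delta_pos": [-0.109, -0.002, -0.155], "rot": [0, 0, 0], "gripper": 1},
  ],
)

```text
t: 9.65
position: [448.7, 6.7, 82.8]
tcp_rot: [-3.128, 0.0, -0.264]
wrist_force: [0.1, -0.0, 1.2]
opening: -0.001
finger_force: 0.0
```

```bash
python3 - <<'E'
from h import *
st(); go(pt(SW,-48,0,17),tool());go(pt(SW,-8,0,17),tool())
i=snap("scene","t1s");c=proj("scene",pt(SW,0,0,30))[0].astype(int)
cv2.imwrite("pics/t1.png",cv2.resize(i[c[1]-40:c[1]+40,c[0]-45:c[0]+45],None,fx=6,fy=6,interpolation=2))
E
```

```text
{'t': 9.65, 'q': [-0.02, 0.42, -0.16, 2.34, 0.4, 0.24, -2.11], 'position': [448.7, 6.72, 82.77], 'tcp_rot': [-3.13, 0.0, -0.26], 'wrist_force': [0.11, -0.03, 1.24], 'torque': [-0.05, 0.15, -0.03], 'finger_force': 0.0, 'opening': -0.0}
[455.3   7.4  73.6] d [0.0088, 0.0009, -0.0122] r [-0.0011, -0.0018, -0.0102]
[494.7   7.1  80.4] d [0.0614, 0.0005, -0.0032] r [-0.0011, -0.0018, -0.0102]
```

View pics/t1.png

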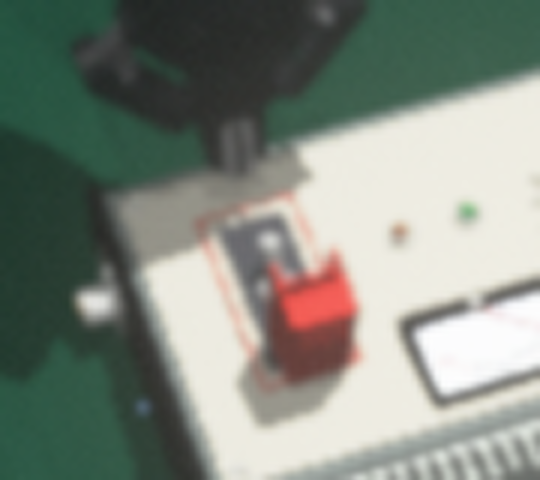

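The guard stands open at (315,330), and the toggle tip is visible at (268,240), leaning to the front. The fingers are in front of it. I'll push.

Call:
step_arm(
  increments=[
    {"delta_pos": [0.009, 0.001, -0.012], "rot": [0, 0, 0], "gripper": 1},
    {"delta_pos": [0.022, 0.001, -0.01], "rot": [0, 0, 0], "gripper": 1},
    {"delta_pos": [0.035, 0.001, -0.008], "rot": [0, 0, 0], "gripper": 1},
    {"delta_pos": [0.048, 0.001, -0.006], "rot": [0, 0, 0], "gripper": 1},
    {"delta_pos": [0.061, 0.001, -0.003], "rot": [0, 0, 0], "gripper": 1},
  ],
)

```text
t: 10.2
position: [496.6, 6.7, 82.8]
tcp_rot: [-3.129, 0.002, -0.266]
wrist_force: [-5.9, 0.4, -0.3]
opening: -0.001
finger_force: 5.3
```

Call:
step_arm(
  increments=[
    {"delta_pos": [0.004, 0, 0.001], "rot": [0, 0, 0], "gripper": 1},
    {"delta_pos": [0.004, 0, 0.001], "rot": [0, 0, 0], "gripper": 1},
  ],
)

```text
t: 10.4
position: [496.5, 6.6, 82.3]
tcp_rot: [-3.131, 0.002, -0.258]
wrist_force: [-8.7, 1.5, 4.3]
opening: -0.002
finger_force: 4.7
```

Call:
step_arm(
  increments=[
    {"delta_pos": [-0.015, 0, 0], "rot": [0, 0, 0], "gripper": 1},
    {"delta_pos": [-0.045, 0, 0], "rot": [0, 0, 0], "gripper": 1},
    {"delta_pos": [-0.055, 0, 0.06], "rot": [0, 0, 0], "gripper": 0.5},
    {"delta_pos": [-0.055, 0, 0.12], "rot": [0, 0, 0], "gripper": -0.3},
    {"delta_pos": [-0.05, 0, 0.16], "rot": [0, 0, 0], "gripper": -0.3},
  ],
)

```text
t: 10.9
position: [460.9, 7.3, 205.7]
tcp_rot: [-3.129, 0.001, -0.269]
wrist_force: [0.7, -0.8, -0.1]
opening: 0.508
finger_force: 0.0
```

```bash
python3 - <<'E'
from h import *
st(); go(pt(SW,71,0,128),tool())
H=pt(SW,34,0,13)
go(pt(SW,71.1,0,13+47.6-22),tool())
i=snap("scene","t2s");c=proj("scene",pt(SW,0,0,30))[0].astype(int)
cv2.imwrite("pics/t2.png",cv2.resize(i[c[1]-40:c[1]+40,c[0]-45:c[0]+45],None,fx=6,fy=6,interpolation=2))
E
```

```text
{'t': 10.9, 'q': [0.19, 0.22, -0.39, 2.15, 0.2, 0.63, -1.91], 'position': [460.94, 7.29, 205.69], 'tcp_rot': [-3.13, 0.0, -0.27], 'wrist_force': [0.71, -0.81, -0.07], 'torque': [-0.06, 0.12, -0.04], 'finger_force': 0.0, 'opening': 0.51}
[553.8   6.4 203.2] d [0.1238, -0.0011, -0.0034] r [-0.0002, 0.0018, -0.0097]
[569.    6.4 115.1] d [0.1441, -0.0011, -0.1208] r [-0.0002, 0.0018, -0.0097]
```

View pics/t2.png

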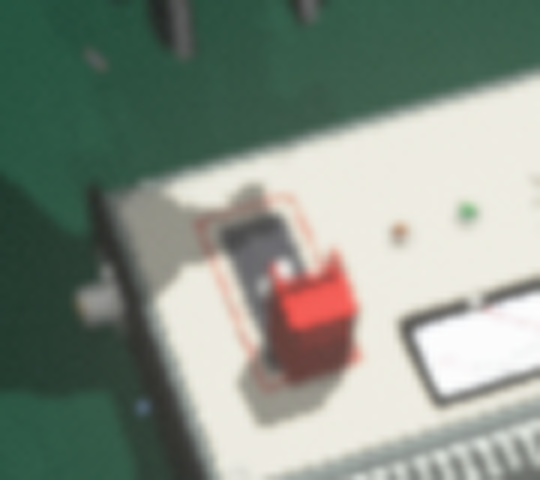

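The toggle tip is now at (282,265), leaning to the rear, so it is ON and the guard is still open. I'll grip the guard again.

Call:
step_arm(
  increments=[
    {"delta_pos": [0.05, -0.001, 0], "rot": [0, 0, 0], "gripper": -0.3},
    {"delta_pos": [0.1, -0.001, 0], "rot": [0, 0, 0], "gripper": -0.3},
    {"delta_pos": [0.124, -0.001, -0.003], "rot": [0, 0, 0], "gripper": -0.3},
    {"delta_pos": [0.133, -0.001, -0.06], "rot": [0, 0, 0], "gripper": -0.3},
    {"delta_pos": [0.142, -0.001, -0.11], "rot": [0, 0, 0], "gripper": -0.3},
  ],
)

```text
t: 11.45
position: [568.9, 6.0, 119.9]
tcp_rot: [-3.128, 0.003, -0.27]
wrist_force: [0.7, -0.2, 0.3]
opening: 0.65
finger_force: 0.0
```

Call:
step_arm(
  increments=[
    {"delta_pos": [0.001, 0, -0.008], "rot": [0, 0, 0], "gripper": 0.2},
    {"delta_pos": [0.001, 0, -0.008], "rot": [0, 0, 0], "gripper": 0.5},
    {"delta_pos": [0.001, 0, -0.008], "rot": [0, 0, 0], "gripper": 0.7},
    {"delta_pos": [0.001, 0, -0.008], "rot": [0, 0, 0], "gripper": 0.8},
  ],
  grip_force=20,
)

```text
t: 11.85
position: [566.8, 6.2, 114.1]
tcp_rot: [-3.13, 0.001, -0.261]
wrist_force: [-1.7, 1.9, -17.9]
opening: 0.323
finger_force: 24.4
```

```bash
python3 - <<'E'
from h import *
st(); H=pt(SW,34,0,13);s=manip.observe()
g0=A.inv().apply(s['position']+A.apply([0,0,22])-H)[[0,2]];print(g0,np.hypot(*g0))
for th in np.linspace(0,1.85,11):
    c,sn=np.cos(th),-np.sin(th);d=np.array([g0[0]*c+g0[1]*sn-g0[0],0,-g0[0]*sn+g0[1]*c-g0[1]])
    print(round(1.85-th,2),np.round(A.apply(d)/750,4))
E
```

```text
{'t': 11.85, 'q': [0.1, 0.49, -0.29, 2.02, 0.34, 0.5, -2.01], 'position': [566.75, 6.2, 114.14], 'tcp_rot': [-3.13, 0.0, -0.26], 'wrist_force': [-1.72, 1.86, -17.95], 'torque': [0.34, 0.83, -0.1], 'finger_force': 24.4, 'opening': 0.32}
[34.68927843 47.08202413] 58.48130499456375
1.85 [0. 0. 0.]
1.66 [-0.0134  0.0001  0.0052]
1.48 [-0.0276  0.0002  0.0079]
1.3 [-0.042   0.0003  0.008 ]
1.11 [-0.0561  0.0004  0.0053]
0.92 [-0.0696  0.0005  0.0002]
0.74 [-0.0818  0.0007 -0.0074]
0.56 [-0.0925  0.0008 -0.0171]
0.37 [-0.1012  0.0008 -0.0286]
0.19 [-0.1076  0.0009 -0.0414]
0.0 [-0.1116  0.001  -0.0553]
```

Call:
step_arm(
  increments=[
    {"delta_pos": [-0.013, 0, 0.003], "rot": [0, 0, 0], "gripper": 0.8},
    {"delta_pos": [-0.0276, 0, 0.006], "rot": [0, 0, 0], "gripper": 0.8},
    {"delta_pos": [-0.042, 0, 0.006], "rot": [0, 0, 0], "gripper": 0.8},
    {"delta_pos": [-0.056, 0, 0.003], "rot": [0, 0, 0], "gripper": 0.8},
    {"delta_pos": [-0.0696, 0, -0.002], "rot": [0, 0, 0], "gripper": 0.8},
  ],
)

```text
t: 12.35
position: [519.2, 6.6, 115.9]
tcp_rot: [-3.127, 0.002, -0.28]
wrist_force: [7.1, 0.8, -0.3]
opening: 0.325
finger_force: 24.5
```

Call:
step_arm(
  increments=[
    {"delta_pos": [-0.012, 0, -0.0075], "rot": [0, 0, 0], "gripper": 0.8},
    {"delta_pos": [-0.023, 0, -0.017], "rot": [0, 0, 0], "gripper": 0.8},
    {"delta_pos": [-0.0315, 0, -0.029], "rot": [0, 0, 0], "gripper": 0.8},
    {"delta_pos": [-0.038, 0, -0.0415], "rot": [0, 0, 0], "gripper": 0.8},
    {"delta_pos": [-0.0405, 0, -0.049], "rot": [0, 0, 0], "gripper": 0.8},
  ],
)

```text
t: 12.85
position: [487.1, 6.9, 77.6]
tcp_rot: [-3.127, 0.001, -0.273]
wrist_force: [1.2, 3.1, 4.2]
opening: 0.326
finger_force: 26.4
```

```bash
python3 - <<'E'
from h import *
st();go(pt(SW,-22,0,9),tool())
E
```

```text
{'t': 12.85, 'q': [0.01, 0.47, -0.19, 2.26, 0.42, 0.28, -2.12], 'position': [487.08, 6.9, 77.58], 'tcp_rot': [-3.13, 0.0, -0.27], 'wrist_force': [1.17, 3.11, 4.19], 'torque': [0.47, -0.49, -0.22], 'finger_force': 26.36, 'opening': 0.33}
[482.3   7.2  70.1] d [-0.0064, 0.0004, -0.0099] r [-0.0012, 0.0053, -0.0094]
```

Nearly shut. I'll lower a touch, release and retreat.

Call:
step_arm(
  increments=[
    {"delta_pos": [-0.002, 0, -0.005], "rot": [0, 0, 0], "gripper": 0.8},
    {"delta_pos": [-0.002, 0, -0.005], "rot": [0, 0, 0], "gripper": -0.3},
    {"delta_pos": [-0.002, 0, -0.005], "rot": [0, 0, 0], "gripper": -0.3},
    {"delta_pos": [-0.01, 0, 0.04], "rot": [0, 0, 0], "gripper": -0.3},
    {"delta_pos": [-0.02, 0, 0.1], "rot": [0, 0, 0], "gripper": -0.3},
  ],
)

```text
t: 13.35
position: [468.6, 5.9, 149.8]
tcp_rot: [-3.131, 0.001, -0.255]
wrist_force: [1.0, -0.4, 0.0]
opening: 0.652
finger_force: 0.0
```

Call:
step_arm(
  increments=[
    {"delta_pos": [0, -0.06, 0.05], "rot": [0, 0, 0], "gripper": -0.3},
    {"delta_pos": [0, -0.12, 0.08], "rot": [0, 0, 0], "gripper": -0.3},
    {"delta_pos": [0, -0.18, 0.08], "rot": [0, 0, 0], "gripper": -0.3},
    {"delta_pos": [0, -0.24, 0.08], "rot": [0, 0, 0], "gripper": -0.3},
    {"delta_pos": [0, -0.3, 0.08], "rot": [0, 0, 0], "gripper": -0.3},
  ],
)

```text
t: 13.85
position: [469.4, -221.5, 211.2]
tcp_rot: [-3.13, 0.003, -0.264]
wrist_force: [1.3, 0.0, 0.7]
opening: 0.651
finger_force: 0.0
```

```bash
python3 - <<'E'
from h import *
st();i=snap("scene");j=cv2.imread("pics/scene0.png")
f=lambda m:cv2.resize(m[145:245,210:345],None,fx=2.96,fy=2.96,interpolation=2)
cv2.imwrite("pics/f.png",np.hstack([f(j),f(i)]))
a,b=red(j)[160:220,225:275],red(i)[160:220,225:275]
for m in(a,b):
    M=cv2.moments(m,True);print(M['m00'],M['m10']/M['m00'],M['m01']/M['m00'])
d=cv2.absdiff(i,j).max(2);d[:140,:]=0;print("changed px below row 140:",(d>40).sum(),np.argwhere(d>40)[:10].tolist())
k=[m[162:186,290:314] for m in(i,j)];print(cv2.absdiff(*k).max())
E
```

```text
{'t': 13.85, 'q': [0.71, 0.31, -0.41, 2.0, 0.11, 0.7, -1.32], 'position': [469.42, -221.48, 211.17], 'tcp_rot': [-3.13, 0.0, -0.26], 'wrist_force': [1.26, 0.01, 0.65], 'torque': [0.03, 0.12, 0.01], 'finger_force': 0.0, 'opening': 0.65}
238.0 22.83613445378151 26.638655462184875
238.0 22.83613445378151 26.638655462184875
changed px below row 140: 1550 [[140, 116], [140, 117], [140, 118], [140, 119], [140, 120], [140, 121], [140, 122], [140, 123], [140, 124], [140, 125]]
74
```

View pics/f.png

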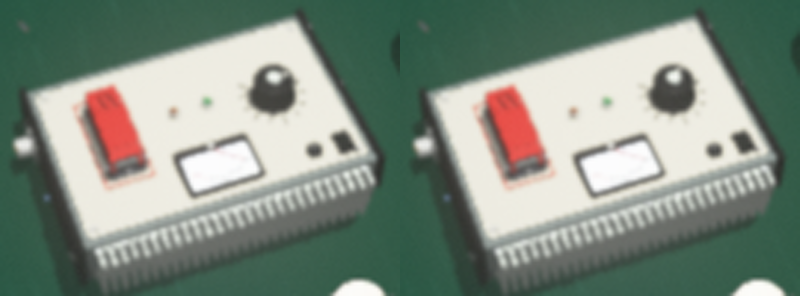

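The guard is back exactly as at the start, and nothing else has moved. One quick check of the knob angle from the pointer pixels before I hand in.

```bash
python3 - <<'E'
from h import *
i=snap("scene").astype(float).mean(2);j=cv2.imread("pics/scene0.png").astype(float).mean(2)
d=(i-j)[160:190,288:318]
for nm,m in(("new",d),("old",-d)):
    m=np.where(m>15,m,0);ys,xs=np.nonzero(m);w=m[ys,xs];p=[288+(xs*w).sum()/w.sum(),160+(ys*w).sum()/w.sum()]
    e,r=ray("scene",[p]);n=A.apply([0,0,1]);o=pt(KN,0,0,27);x=e+r[0]*((o-e)@n)/(r[0]@n)
    q=A.inv().apply(x-o);print(nm,p,q,"deg from front, to left +",np.degrees(np.arctan2(q[1],-q[0])))
E
```

```text
new [np.float64(301.7657393850659), np.float64(169.64275256222547)] [-1.72721242e+00  1.82730318e+00  3.82706653e-14] deg from front, to left + 46.612951989157416
old [np.float64(305.9822222222222), np.float64(169.82577777777777)] [2.84349751e+00 1.18576063e+01 5.95995194e-15] deg from front, to left + 103.48509652786444
```

```bash
python3 -c "
from rig import manip
print(manip.sign_off())"
```

```text
the job is handed in; nothing more can be done
None
```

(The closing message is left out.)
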